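# Strip the left-hand moulding cutter head for sharpening

### The job

Take all the knives out of the moulding cutter head for sharpening. First lock the head: push the lock bar through the eye on the stand and into the hole in the hub; then, with the bar still in, unscrew the wing nut, which has a left-hand thread (it loosens clockwise seen from above), and lift it off. Put every knife in the blue tray, finish with the nut and the lock bar lying on the black rubber mat, and leave the tape measure, wax tin and pencil where they are.

Things in the scene. Friction and masses are not known exactly. Their poses are not given: they have to be found in the camera images.
- cutter_head: Green stand fixed to the table: a plate 124 x 124 x 12 mm with a tongue 30 mm wide that reaches 130 mm from the centre along its own -y. Origin on the table under the spindle axis, z up. It carries a hub, a disc and an upright stud that turn together about the spindle axis. The hub has one level radial hole in its -y side.
- disc_top (a point): Centre of the top of the aluminium disc (132 mm across, underside 46 mm, top 52 mm above the table); its axes turn with the disc. Four open pockets stand on the disc at 45, 135, 225 and 315 degrees from this x axis, centres 45.5 mm from the axis, walls 10 mm high (tops 62 mm above the table), about 1.5 mm of play round a knife.
- stud_top (a point): Top of the threaded steel stud in the middle of the disc, 35 mm across the thread, 91.5 mm above the table; it goes up into the nut.
- bar_rest (a point): Middle of the top of a rubber rest on the tongue, 20 mm above the table, reaching from 96 to 128 mm from the spindle axis, 26 mm wide; the handle of the inserted bar rests on it.
- eye (a point): Centre of the steel eyelet on the tongue: a ring 17 mm clear inside, 6 mm thick along the tongue, 80 mm from the spindle axis along the stand's -y, 33 mm above the table. The bar goes through along the stand's +y, level, then between two upright cheeks (13 mm apart, 31 to 55 mm from the axis, tops at 41 mm) into the hub.
- hub_hole (a point): Mouth of the hub's hole, 26 mm from the spindle axis on the stand's -y side, 33 mm above the table; the hole is 15 mm wide, from z 22 to 41 mm, 21 mm deep. The head is locked when the bar tip is 5 to 20 mm inside.
- spindle (a joint): Angle of the disc and stud, rad, 0 at the start with hub hole and eye in line, positive anticlockwise from above; it turns fairly easily (about 0.05 N m), and with the bar in it has about 0.25 rad of play.
- nut: Brass flanged nut with a red wing on top, 0.15 kg; origin at the centre of its underside, z up. Skirt 50 mm across, z 0 to 36 mm; flange 76 mm across, z 23 to 30 mm. Tight, its underside is 60 mm above the table and the flange covers the inner ends of the knives. LEFT-HAND thread: turned clockwise from above it rises. Anticlockwise it is against a stop at the start.
- wing (a point): Middle of the nut's red wing, 49.5 mm above its underside: 60 mm long along the nut's x, 18 mm thick along y, z 36 to 63 mm of the nut. Two-start thread, lead 24 mm a turn, with 2 to 3 mm of up and down play: the nut is free after about 250 degrees (4.4 rad), some 17 mm up, and then lifts straight off. It turns easily and stays where it is left.
- lock_bar: Lock bar, 0.16 kg: orange handle 70 mm long and 24 mm square, with a round steel rod 9 mm thick, round-ended, 95 mm long in line with it. Origin at the middle of the handle, x along the bar to the tip. It lies on the mat at the start, handle underside flat on it.
- bar_tip (a point): Tip of the lock bar's rod, 130 mm from the middle of the handle.
- mat: Black rubber mat, 150 (its x) x 200 (its y) x 4 mm, fixed; origin at the centre of its underside.
- tray: Blue open tray, 100 (its x) x 210 (its y) x 25 mm high, walls and floor 4 mm, fixed; origin at the centre of its underside.
- tape_measure: Yellow tape measure, bystander, 68 mm high.
- wax_tin: Round wax tin, bystander, 68 mm across, 31 mm high.
- pencil_green: Green pencil, bystander.
- knife_1: Steel cutter knife block with a yellow outer edge, 30 (x, radial) x 14 (y) x 30 (z) mm, 0.09 kg, origin at its centre; it stands loosely in one of the pockets, centre 67 mm and top 82 mm above the table. May be absent (None from the start).
- knife_2: Steel cutter knife block with a yellow outer edge, 30 (x, radial) x 14 (y) x 30 (z) mm, 0.09 kg, origin at its centre; it stands loosely in one of the pockets, centre 67 mm and top 82 mm above the table. May be absent (None from the start).
- knife_3: Steel cutter knife block with a yellow outer edge, 30 (x, radial) x 14 (y) x 30 (z) mm, 0.09 kg, origin at its centre; it stands loosely in one of the pockets, centre 67 mm and top 82 mm above the table. May be absent (None from the start).
- knife_4: Steel cutter knife block with a yellow outer edge, 30 (x, radial) x 14 (y) x 30 (z) mm, 0.09 kg, origin at its centre; it stands loosely in one of the pockets, centre 67 mm and top 82 mm above the table. May be absent (None from the start).

How it is judged:
On the way, in this order (a step that is already met when the one before it is completed fails the run):
1. the lock bar is through the eye and its tip is in the hub hole (x of bar_tip in the frame of cutter_head between -0.012 and 0.012 m and y of bar_tip in the frame of cutter_head between -0.024 and 0.01 m and z of bar_tip in the frame of cutter_head between 0.018 and 0.046 m), for 0.2 s.
2. the nut is unscrewed and lifted off the stud while the bar still locks the head (all of step 1 and z of nut in the frame of cutter_head above 0.097 m), for 0.1 s.
At the end, for the whole second after the job is handed in: Every knife lies in the tray (its centre within the tray's outline and less than 45 mm above the table), the nut's and the lock bar's origins are over the mat, less than 70 and 45 mm above the table, and all are at rest (under 0.03 m/s) (x of nut in the frame of mat between -0.075 and 0.075 m and y of nut in the frame of mat between -0.1 and 0.1 m and z of nut in the frame of mat below 0.07 m and linear speed of each of nut, lock_bar, knife_1, knife_2, knife_3, knife_4 below 0.03 m/s and x of lock_bar in the frame of mat between -0.075 and 0.075 m and y of lock_bar in the frame of mat between -0.1 and 0.1 m and z of lock_bar in the frame of mat below 0.045 m and x of knife_1 in the frame of tray between -0.05 and 0.05 m and y of knife_1 in the frame of tray between -0.105 and 0.105 m and z of each of knife_1, knife_2, knife_3, knife_4 in the frame of tray below 0.045 m and x of knife_2 in the frame of tray between -0.05 and 0.05 m and y of knife_2 in the frame of tray between -0.105 and 0.105 m and x of knife_3 in the frame of tray between -0.05 and 0.05 m and y of knife_3 in the frame of tray between -0.105 and 0.105 m and x of knife_4 in the frame of tray between -0.05 and 0.05 m and y of knife_4 in the frame of tray between -0.105 and 0.105 m); the robot touches nothing.
It fails at once if the tape measure, the wax tin or the pencil is moved by more than 5 cm (distance of any of tape_measure, wax_tin, pencil_green from where it was at the start of the episode above 0.05 m).
Of knife_1, knife_2, knife_3, knife_4 only 2 to 4 are there at a start; the rules pass over those that are not, and their reading is None.
At some moment in a run one of lock_bar may be knocked a few centimetres aside while the robot is not near it.
Once in a run the grip may slacken for a moment while it holds something.
It also fails if it takes over 210 s, if anything falls off the work surface, if the arm or the gripper's body presses on something with over 40 N, if the wrist force passes 120 N, or if a joint passes its speed limit or range.

### The arm

A 6-joint arm with a two-finger parallel gripper is mounted at the origin on the work surface; the furniture and walls round the work are solid. World frame = base frame: x ahead of the robot, y to its left, z up, the work surface at z = 0. Lengths are in m, angles in rad, forces in N, time in s.
With the tool pointing down it reaches from about 0.375 to 0.9 m from the base axis. Payload 3.1 kg.
Tool frame: the origin (TCP) lies midway between the tips of the shut fingers; the grasp point (between the pads) lies robot.grip_depth behind it (robot.grip_depth is the distance from the TCP to the grasp point, in m); z points along the fingers, y is the line along which they close (so a half turn about z gives the same grasp; the last joint's range is limited). The gripper opens to 87 mm and grips with 3 to 60 N. Pads are 19 mm wide; open, the fingers measure 117 mm over their backs; the gripper's body (75 mm by 190 mm) begins 51 mm behind the grasp point.
Start: joints at [-1.302, 0.527, 1.433, -0, 1.181, -0.178], TCP at [0.271, -0.563, 0.223] pointing down, gripper open.
Joint ranges: [-3.08, 3.08], [-0.75, 2.2], [0.22, 2.44], [-1.43, 4.57], [0, 2.65], [-2.85, 2.85]. Speed limits (rad/s): [2.79, 2.79, 3.14, 3.14, 3.14, 3.14].

### API

Orientations are given as a unit quaternion [x, y, z, w].
In Python, from rig import robot gives the robot as it stands.
- The arm moves only by the tool step_hand, called after "Emit:" by a JSON object that holds its "method" and its "body". Schema: {"type":"object","properties":{"increments":{"type":"string"},"finger_gap":{"type":"number"},"grip_n":{"type":"number"},"only":{"type":"string"},"quiet":{"type":"boolean"},"lines":{"type":"string"}},"required":["increments"],"additionalProperties":false}. increments is a string of 1 to 20 rows, parted by a bar, with the numbers parted by commas; each row has 4 numbers: dx, dy, dz in m, then a turn about the tool's z in rad; each row shifts and turns the commanded pose from where the row before left it, along the tool's axes as they then stand; what a row does not reach is not made up. A row lasts 1/12 s, in which the tool goes at most 0.0417 m and 0.125 rad, less where a joint would pass 70% of its speed; a pose out of reach is approached as far as the arm can. finger_gap is the finger opening in m, set as the call begins (left out keeps the last). The fingers move at their own pace and stop on an object; grip_n is the grip in N (left out, the last holds). Time passes only in rows, so rows that do not move let the fingers close. The tool returns the time, the measured TCP pose, the force, the opening and the grip force at its end. only (a regular expression) keeps the lines of the reply that match it, lines (a string "A,B") keeps lines A to B, and quiet returns only ok. Input that does not fit is refused with a message, and nothing moves.
- robot.get_obs(): the state, without advancing time (a new reading comes with each control period).
- robot.camera(name): name is "scene" or "top" or "wrist"; returns a dict with "img" (480x640x3 uint8, red, green, blue), "fx", "fy", "cx", "cy" (pixels), "xyz" and "attitude" of the camera in the world. Camera axes: x right, y down, z forward; pixel columns grow to the right and rows downward; lengths in m; the calibration is good to about 2 mm. The wrist camera is an equidistant fisheye: a pixel r from the principal point sees the ray r / f radians off the axis. A picture is of the moment at which its call begins. There is no depth.
- robot.hand_in(): hands the job in; it is judged then, once.
The state is a dict: "time": time; "q": joint angles; "joint_velocities": joint speeds; "joint_torque": joint torques, N m; "position": TCP position; "tool_rot": TCP orientation; "ft_force": force on the tool from outside, world axes, zero at the start; "moment": the same for the moment, N m; "grip_width": finger opening in m; "grip_force": force on a finger pad.
Only numpy, scipy, OpenCV 4.12 (cv2) and the standard library are available. Lean on these libraries where they do the work, as an engineer would, in place of code of your own. Each camera call takes 0.05 s, during which the arm holds its last target. There are 200 camera calls.

## Working session

There is one attempt and no reset: what is moved stays moved. The work goes in short steps, Python scripts to look and compute and a tool call to move; the robot and the scene stay as the last step left them, time stands still between calls to the robot, and variables do not carry over. Pictures are saved under pics/ and viewed, at most 16 in all, crops included, and the job is handed in when it is done.

```bash
ls; mkdir -p pics; python3 - <<'E'
from rig import robot
import cv2
for n in ("top","scene"):
    c=robot.camera(n); cv2.imwrite(f"pics/{n}0.png",c["img"][:,:,::-1])
    print(n,{k:c[k] for k in c if k!="img"})
print(robot.get_obs(),robot.grip_depth)
E
```

```text
pics
rig.py
top {'fx': 579.2981998595112, 'fy': 579.2981998595112, 'cx': 324.288044565977, 'cy': 238.31513034994794, 'xyz': array([ 0.46527905, -0.00162089,  1.32309019]), 'attitude': array([ 0.71294001, -0.70070678,  0.02225887, -0.0152019 ])}
scene {'fx': 505.8495748815548, 'fy': 505.8495748815548, 'cx': 323.62310493807513, 'cy': 239.36777673416765, 'xyz': array([0.18771486, 0.44086445, 0.78344645]), 'attitude': array([-0.31463102,  0.88832842, -0.31737204,  0.10561692])}
{'time': 0.1, 'q': array([-1.30150148e+00,  5.28349581e-01,  1.43374619e+00, -1.45080984e-05,
        1.18138303e+00, -1.78505801e-01]), 'joint_velocities': array([-0.0001874 , -0.00037478, -0.00368659, -0.00048588, -0.00045999,
        0.00119081]), 'joint_torque': array([ 1.11925413e-04, -4.40985954e+01, -1.77150607e+01,  6.35981304e-02,
        5.33795287e-02, -3.95259497e-05]), 'position': array([ 0.27046198, -0.56274123,  0.22169289]), 'tool_rot': array([ 9.75037816e-01,  2.22036860e-01, -4.94969416e-05, -9.41793859e-04]), 'ft_force': array([ 0.7433276 , -0.02418768, -0.17713011]), 'moment': array([-0.00502957, -0.00257977, -0.01930118]), 'grip_force': 0.0, 'grip_width': 0.08692125505860572} 0.0187
```
View pics/top0.png

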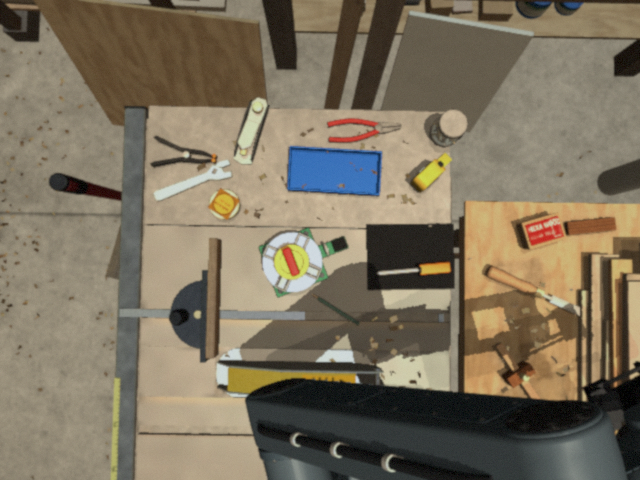

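View pics/scene0.png

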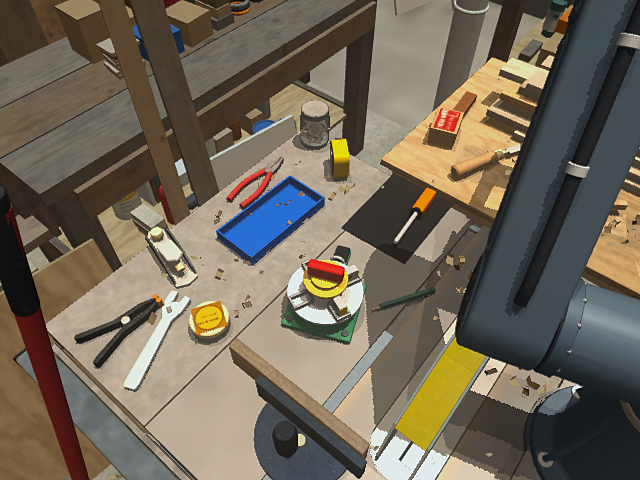

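The top view has the image up direction as +x and right as −y. The stand is at about (292,262), with its tongue pointing right to the rest at (338,243). The lock bar is on the mat with its handle at (435,269) and tip at (378,272). The blue tray is at (335,171), the tape at (432,172), the tin at (224,204) and the pencil at (338,311). The scene view agrees.

```bash
cat > h.py <<'E'
import numpy as np, cv2
from rig import robot
from scipy.spatial.transform import Rotation as R
def ray(c,px,fish=False):
    px=np.atleast_2d(np.asarray(px,float)); x=(px[:,0]-c["cx"])/c["fx"]; y=(px[:,1]-c["cy"])/c["fy"]
    if fish:
        r=np.hypot(x,y)+1e-12; d=np.c_[x/r*np.sin(r),y/r*np.sin(r),np.cos(r)]
    else: d=np.c_[x,y,np.ones(len(x))]
    return R.from_quat(c["attitude"]).apply(d)
def plane(c,px,z,fish=False):
    d=ray(c,px,fish); return c["xyz"]+d*((z-c["xyz"][2])/d[:,2])[:,None]
def proj(c,P,fish=False):
    p=R.from_quat(c["attitude"]).inv().apply(np.atleast_2d(P)-c["xyz"])
    if fish:
        n=np.hypot(p[:,0],p[:,1])+1e-12; th=np.arctan2(n,p[:,2]); u=p[:,:2]/n[:,None]*th[:,None]
    else: u=p[:,:2]/p[:,2:]
    return np.c_[u[:,0]*c["fx"]+c["cx"],u[:,1]*c["fy"]+c["cy"]]
def mask(img,lo,hi,roi=None):
    m=cv2.inRange(cv2.cvtColor(img,cv2.COLOR_RGB2HSV),np.array(lo),np.array(hi))
    if roi:
        k=np.zeros_like(m); x0,y0,x1,y1=roi; k[y0:y1,x0:x1]=1; m=m*k
    return m
def blobs(m,amin=20):
    cs,_=cv2.findContours(m,cv2.RETR_EXTERNAL,cv2.CHAIN_APPROX_NONE)
    return sorted([(cv2.contourArea(k),cv2.minAreaRect(k),k) for k in cs if cv2.contourArea(k)>=amin],key=lambda t:-t[0])
E
python3 - <<'E'
from h import *
c=robot.camera("top"); im=c["img"]
def rep(n,lo,hi,z,roi):
    for a,r,k in blobs(mask(im,lo,hi,roi))[:2]:
        b=cv2.boxPoints(r); P=plane(c,b,z); print(n,a,np.round(r[0],1),"ctr",plane(c,[r[0]],z)[0][:2].round(4),"corners",P[:,:2].round(3).tolist())
rep("tray",(100,120,60),(125,255,255),.025,(280,140,390,200))
rep("handle",(8,150,120),(22,255,255),.028,(400,250,460,290))
rep("wing",(0,150,100),(6,255,255),.123,(270,240,320,285))
rep("flange",(22,120,100),(34,255,255),.09,(255,225,335,300))
rep("mat",(0,0,0),(179,255,60),.004,(364,222,456,294))
rep("green",(50,100,30),(80,255,200),.012,(250,220,350,305))
i=cv2.resize(im[215:305,245:465],None,fx=3.6,fy=3.6,interpolation=cv2.INTER_CUBIC); cv2.imwrite("pics/z1.png",i[:,:,::-1])
E
```

```text
tray 3852.0 [333.9 170.6] ctr [ 0.6877 -0.0332] corners [[0.642, 0.072], [0.742, 0.069], [0.734, -0.139], [0.634, -0.135]]
handle 198.5 [434.8 267.8] ctr [ 0.4723 -0.2624] corners [[0.481, -0.227], [0.488, -0.295], [0.463, -0.297], [0.457, -0.23]]
wing 159.5 [290.2 261.1] ctr [0.4806 0.0566] corners [[0.504, 0.074], [0.509, 0.06], [0.457, 0.039], [0.452, 0.053]]
flange 544.5 [291.  261.5] ctr [0.4802 0.0565] corners [[0.495, 0.104], [0.527, 0.042], [0.465, 0.01], [0.433, 0.071]]
mat 5373.0 [411.  256.4] ctr [ 0.4974 -0.2125] corners [[0.567, -0.109], [0.574, -0.313], [0.428, -0.315], [0.421, -0.113]]
green 24.5 [330.6 247.3] ctr [ 0.5148 -0.0288] corners [[0.524, -0.021], [0.527, -0.029], [0.506, -0.037], [0.503, -0.028]]
```

View pics/z1.png

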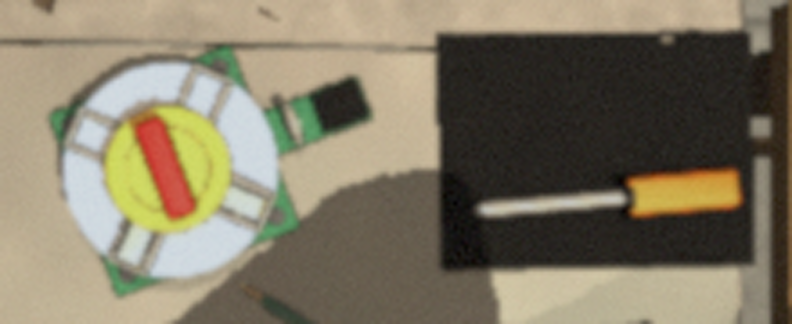

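```bash
cat >> h.py <<'E'
def need(x,y,z,yaw):
    "turn first, then the shift in the tool axes after that turn"
    o=robot.get_obs(); M=R.from_quat(o["tool_rot"]).as_matrix(); y0=np.arctan2(M[1,0],M[0,0])
    t=-(yaw-y0); t=(t+np.pi/2)%np.pi-np.pi/2 
    ya=y0-t; X=np.array([np.cos(ya),np.sin(ya),0]); Y=np.array([np.sin(ya),-np.cos(ya),0])
    d=np.array([x,y,z])-o["position"]
    print("turn(min, mod pi) %.3f then dx %.4f dy %.4f dz %.4f | yaw now %.3f q6 %.3f t %.1f"%(t,d@X,d@Y,-d[2],y0,o["q"][5],o["time"]),o["position"].round(4))
E
python3 - <<'E'
from h import *
c=robot.camera("top")
P=plane(c,[[339.4,243.6]],.02)[0]; a=np.array([.480,.0565]); v=P[:2]-a; print("rest",P,np.hypot(*v),np.degrees(np.arctan2(*v[::-1])))
T=plane(c,[[378.3,273.2]],.0165)[0]; H=plane(c,[[434.8,267.8]],.028)[0]; d=(T-H)[:2]; print("tip",T,np.hypot(*d),np.arctan2(d[1],d[0]))
need(.455,-.19,.25,1.66)
E
```

```text
rest [ 0.52317975 -0.04827664  0.02      ] 0.11332534797992547 -67.60283456231284
tip [ 0.45810438 -0.13713362  0.0165    ] 0.12599108988311652 1.6842833587958848
turn(min, mod pi) -1.212 then dx 0.3550 dy 0.2170 dz -0.0281 | yaw now 0.448 q6 -0.178 t 0.2 [ 0.2705 -0.5629  0.2219]
```

Emit:
{"method": "step_hand", "body": {"increments": "0,0,-0.008,-0.121 | 0,0,-0.008,-0.121 | 0,0,-0.008,-0.121 | 0,0,-0.008,-0.121 | 0,0,-0.008,-0.121 | 0,0,-0.008,-0.121 | 0,0,-0.008,-0.121 | 0,0,-0.008,-0.121 | 0,0,-0.008,-0.121 | 0,0,-0.008,-0.121", "finger_gap": 0.05}}

```text
time: 1.03
position: [0.2706, -0.5631, 0.3026]
tool_rot: [0.673, 0.739, 0.0, -0.0]
ft_force: [-0.2, 0.6, 0.0]
grip_width: 0.0503
grip_force: 0.0
```

Emit:
{"method": "step_hand", "body": {"increments": "0.03,0.018,0,0 | 0.03,0.018,0,0 | 0.03,0.018,0,0 | 0.03,0.018,0,0 | 0.03,0.018,0,0 | 0.03,0.018,0,0 | 0.03,0.018,0,0 | 0.03,0.018,0,0 | 0.03,0.018,0,0 | 0.03,0.018,0,0 | 0.03,0.018,0,0 | 0.025,0.019,0,0 | 0,0,0,0 | 0,0,0,0"}}

```text
time: 2.2
position: [0.4563, -0.1894, 0.3025]
tool_rot: [0.674, 0.738, -0.0, -0.0]
ft_force: [-0.4, 0.6, -0.5]
grip_width: 0.0502
grip_force: 0.0
```

```bash
python3 - <<'E'
from h import *
c=robot.camera("wrist"); cv2.imwrite("pics/w1.png",c["img"][:,:,::-1]); print({k:c[k] for k in c if k!="img"})
need(.455,-.19,.25,1.66)
E
```

```text
{'fx': 371.64829954431775, 'fy': 371.64829954431775, 'cx': 317.9546246329173, 'cy': 239.1325517499039, 'xyz': array([ 0.44906818, -0.10521251,  0.46481063]), 'attitude': array([0.98695008, 0.04504522, 0.00705856, 0.15443656])}
turn(min, mod pi) -0.000 then dx 0.0006 dy -0.0010 dz 0.0525 | yaw now 1.660 q6 -0.711 t 2.2 [ 0.456  -0.1905  0.3025]
```

View pics/w1.png

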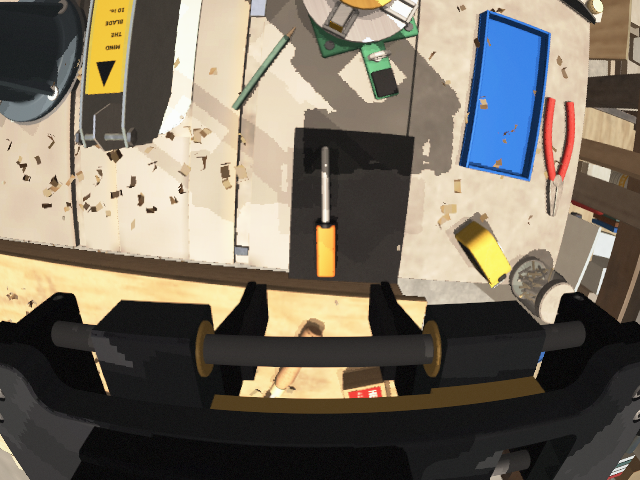

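Wrist view: the bar's handle is at (326,250) and its tip at (325,150). The tongue shows the eye at (373,57) and the black rest at (384,84).

```bash
python3 - <<'E'
from h import *
c=robot.camera("wrist"); im=c["img"]
h=blobs(mask(im,(8,150,120),(22,255,255),(300,200,350,290)))[0]
H=plane(c,cv2.boxPoints(h[1]),.028,True); print("handle",H[:,:2].round(4).tolist(),plane(c,[h[1][0]],.028,True))
g=cv2.cvtColor(im,cv2.COLOR_RGB2GRAY); m=np.zeros_like(g); m[140:226,312:338]=(g[140:226,312:338]>90)*255
r=blobs(m)[0]; pts=plane(c,r[2][:,0],.0165,True)[:,:2]; 
l=cv2.fitLine(pts.astype(np.float32),cv2.DIST_L2,0,.01,.01).ravel(); print("rod",r[1],l, np.arctan2(l[1],l[0]),"tip",pts[pts[:,1].argmax()],"base",pts[pts[:,1].argmin()])
b=blobs(mask(im,(0,0,0),(179,255,50),(360,60,405,105)))[0]; B=plane(c,cv2.boxPoints(b[1]),.02,True); print("rest",b[0],b[1],plane(c,[b[1][0]],.02,True))
i=cv2.resize(im[0:110,300:430],None,fx=5,fy=5,interpolation=cv2.INTER_CUBIC); cv2.imwrite("pics/z2.png",i[:,:,::-1])
E
```

```text
handle [[0.4572, -0.2269], [0.4803, -0.2248], [0.4875, -0.2934], [0.4633, -0.2955]] [[ 0.47198373 -0.25930453  0.028     ]]
rod ((325.4999694824219, 183.49996948242188), (74.99998474121094, 6.999999046325684), 90.0) [ 0.09355702 -0.99561393  0.4643582  -0.17855793] -1.4771023 tip [ 0.46201936 -0.13216686] base [ 0.46582838 -0.22540936]Traceback (most recent call last):
  File "<stdin>", line 8, in <module>
IndexError: list index out of range
```

```bash
python3 - <<'E'
from h import *
need(.472,-.2595,.0085,1.664)
E
```

```text
turn(min, mod pi) -0.006 then dx -0.0695 dy 0.0098 dz 0.2940 | yaw now 1.658 q6 -0.710 t 2.3 [ 0.4558 -0.1912  0.3025]
```

Emit:
{"method": "step_hand", "body": {"increments": "0,0,0,-0.006 | -0.035,0.005,0,0 | -0.0345,0.0048,0,0 | 0,0,0.035,0 | 0,0,0.035,0 | 0,0,0.035,0 | 0,0,0.035,0 | 0,0,0.035,0 | 0,0,0.035,0 | 0,0,0.03,0 | 0,0,0.025,0 | 0,0,0.018,0 | 0,0,0.008,0 | 0,0,0.003,0 | 0,0,0,0 | 0,0,0,0", "finger_gap": 0.05}}

```text
time: 3.63
position: [0.4726, -0.2601, 0.0094]
tool_rot: [0.674, 0.739, 0.0, 0.001]
ft_force: [0.6, -0.2, 0.5]
grip_width: 0.0505
grip_force: 0.0
```

```bash
python3 - <<'E'
from h import *
need(.472,-.2595,.0085,1.664)
E
```

```text
turn(min, mod pi) -0.001 then dx 0.0007 dy -0.0005 dz 0.0009 | yaw now 1.663 q6 -0.803 t 3.6 [ 0.4726 -0.2601  0.0094]
```

Emit:
{"method": "step_hand", "body": {"increments": "0,0,0,0 | 0,0,0,0 | 0,0,0,0 | 0,0,0,0 | 0,0,0,0 | 0,0,0,0 | 0,0,0,0 | 0,0,-0.01,0 | 0,0,-0.02,0 | 0,0,-0.02,0 | 0,0,-0.02,0 | 0,0,-0.02,0 | 0,0,0,0", "finger_gap": 0.015, "grip_n": 50}}

```text
time: 4.72
position: [0.474, -0.2605, 0.1021]
tool_rot: [0.673, 0.739, 0.0, 0.003]
ft_force: [0.3, -1.6, -1.8]
grip_width: 0.0232
grip_force: 50.0
```

```bash
python3 - <<'E'
from h import *
c=robot.camera("wrist"); cv2.imwrite("pics/w2.png",c["img"][:,:,::-1]); 
need(.5317,-.07,.13,1.962)
E
```

```text
turn(min, mod pi) -0.298 then dx 0.1534 dy 0.1265 dz -0.0295 | yaw now 1.664 q6 -0.803 t 4.8 [ 0.4733 -0.26    0.1005]
```

View pics/w2.png

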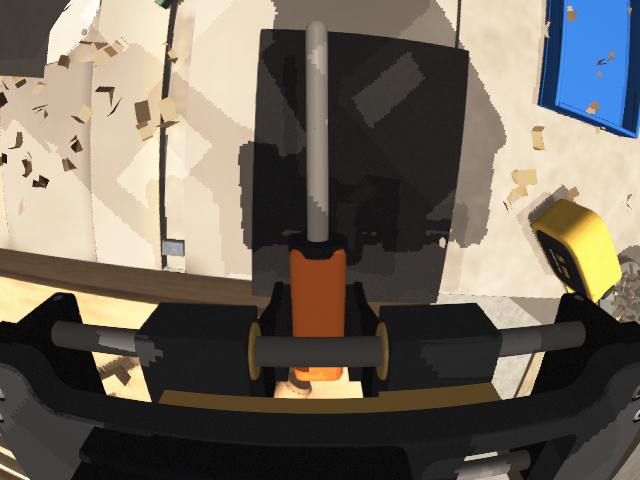

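The bar is held straight, with the tip at (317,27) and the handle at (318,310).

Emit:
{"method": "step_hand", "body": {"increments": "0,0,0,-0.1 | 0,0,0,-0.1 | 0,0,0,-0.098 | 0,0,0,0"}}

```text
time: 5.1
position: [0.4713, -0.2584, 0.0973]
tool_rot: [0.556, 0.831, 0.0, -0.001]
ft_force: [-0.5, -0.8, -1.3]
grip_width: 0.0237
grip_force: 50.0
```

```bash
python3 - <<'E'
from h import *
need(.5695,-.1608,.09,1.962)
E
```

```text
turn(min, mod pi) 0.001 then dx 0.0528 dy 0.1280 dz 0.0073 | yaw now 1.963 q6 -1.102 t 5.1 [ 0.4713 -0.2584  0.0973]
```

Emit:
{"method": "step_hand", "body": {"increments": "0.009,0.021,0,0 | 0.009,0.021,0,0 | 0.009,0.021,0,0 | 0.009,0.021,0,0 | 0.009,0.022,0,0 | 0.008,0.022,0,0 | 0,0,0,0 | 0,0,0,0"}}

```text
time: 5.77
position: [0.5702, -0.1601, 0.0974]
tool_rot: [0.556, 0.831, -0.0, -0.001]
ft_force: [0.1, -0.2, -2.1]
grip_width: 0.024
grip_force: 50.0
```

```bash
python3 - <<'E'
from h import *
c=robot.camera("wrist"); cv2.imwrite("pics/w3.png",cv2.resize(c["img"][0:250,180:480],None,fx=2.4,fy=2.4,interpolation=cv2.INTER_CUBIC)[:,:,::-1]); np.savez("w3.npz",**c)
need(.5695,-.1608,.09,1.962)
E
```

```text
turn(min, mod pi) -0.001 then dx -0.0001 dy 0.0000 dz 0.0074 | yaw now 1.961 q6 -0.854 t 5.8 [ 0.5694 -0.1608  0.0974]
```

View pics/w3.png

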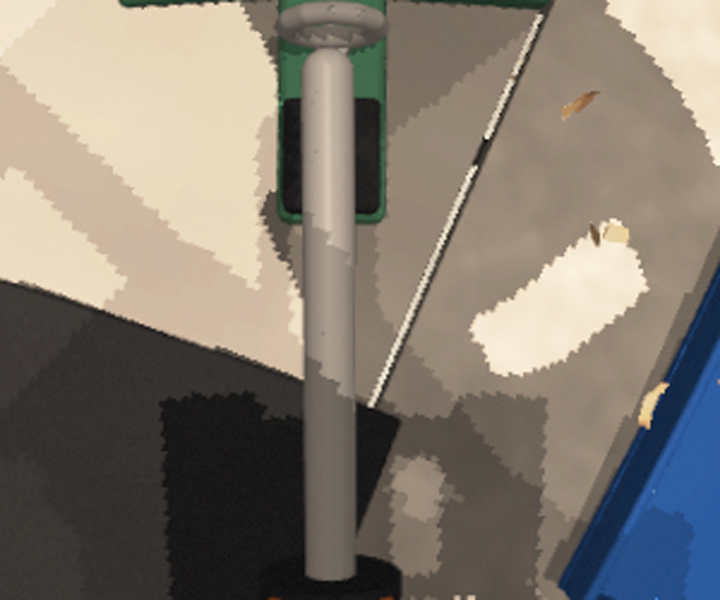

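Crop (2.4x, origin 180,0): the rod tip is at (328,50). The rest's edges are at x=284 and 381, rows 98–212. The eye's outer edges are at x=277 and 387, row 22. The rod already points almost straight at the eye.

```bash
python3 - <<'E'
from h import *
c=dict(np.load("w3.npz")); f=lambda x,y:(x/2.4+180-.3,y/2.4-.3)
im=c["img"]; g=cv2.cvtColor(im,cv2.COLOR_RGB2HSV)
m=mask(im,(50,80,30),(85,255,255),(280,0,350,100))
# green tongue edges, row-wise: where both outer sides are green
L=[];Rr=[]
for r in range(40,88,4):
    x=np.where(m[r,285:350])[0]+285; L.append((x.min()-.5,r));Rr.append((x.max()+.5,r))
for z in (.012,):
    l=plane(c,L,z,True)[:,:2]; q=plane(c,Rr,z,True)[:,:2]; print(np.hypot(*(l-q).T).round(4)); mid=(l+q)/2; print(mid.round(4).tolist())
    k=cv2.fitLine(mid.astype(np.float32),cv2.DIST_HUBER,0,.01,.01).ravel(); print("dir",np.arctan2(k[1],k[0])%np.pi)
B=plane(c,[f(284,98),f(381,98),f(284,212),f(381,212)],.02,True)[:,:2]; print("rest",B.round(4).tolist(),B.mean(0))
E=plane(c,[f(277,22),f(387,22)],.033,True)[:,:2]; print("eye",E,E.mean(0))
o=robot.get_obs(); t=plane(c,[f(302,150),f(355,150),f(302,500),f(355,500),f(328,50)],o["position"][2]+.0065,True)[:,:2]; print("rod",t.round(4).tolist(),t[:2].mean(0),t[2:4].mean(0)); print(o["position"])
v=t[:2].mean(0)-t[2:4].mean(0); print(np.arctan2(v[1],v[0]))
E
```

```text
[0.0294 0.0287 0.0287 0.0287 0.0287 0.028  0.028  0.028  0.0287 0.0287
 0.0287 0.0287]
[[0.5165, -0.0292], [0.5173, -0.032], [0.5184, -0.0345], [0.5194, -0.0371], [0.5205, -0.0397], [0.5218, -0.0421], [0.5229, -0.0446], [0.5239, -0.0472], [0.5247, -0.0498], [0.5257, -0.0523], [0.5267, -0.0548], [0.5278, -0.0573]]
dir 1.9587103
rest [[0.5057, -0.0361], [0.5293, -0.0264], [0.5178, -0.0653], [0.5414, -0.0555]] [ 0.5235561  -0.04582381]
eye [[ 0.49785553 -0.02003481]
 [ 0.52333658 -0.00951294]] [ 0.51059605 -0.01477387]
rod [[0.5238, -0.0598], [0.5321, -0.0564], [0.5472, -0.1173], [0.556, -0.1136], [0.5209, -0.0411]] [ 0.52795239 -0.05809317] [ 0.55162736 -0.11543991]
[ 0.56944873 -0.16075776  0.09742778]
1.9623215644956564
```

Emit:
{"method": "step_hand", "body": {"increments": "0,0.0004,0.02,0 | 0,0,0.02,0 | 0,0,0.02,0 | 0,0,0.007,0 | 0,0,0.003,0 | 0,0,0,0 | 0,0,0,0"}}

```text
time: 6.4
position: [0.5709, -0.1618, 0.0291]
tool_rot: [0.557, 0.831, 0.0, 0.0]
ft_force: [0.4, 1.1, -1.3]
grip_width: 0.0237
grip_force: 50.0
```

Emit:
{"method": "step_hand", "body": {"increments": "0.008,0,0,0 | 0.008,0,0,0 | 0.008,0,0,0 | 0.008,0,0,0 | 0.005,0,0,0 | 0,0,0,0"}}

```text
time: 6.9
position: [0.5555, -0.1251, 0.0287]
tool_rot: [0.556, 0.831, -0.0, -0.001]
ft_force: [-0.1, -0.5, -2.1]
grip_width: 0.0235
grip_force: 50.0
```

```bash
python3 - <<'E'
from h import *
c=robot.camera("wrist"); cv2.imwrite("pics/w4.png",cv2.resize(c["img"][0:250,180:480],None,fx=2.4,fy=2.4,interpolation=cv2.INTER_CUBIC)[:,:,::-1]); np.savez("w4.npz",**c)
need(.5695,-.1608,.028,1.962)
E
```

```text
turn(min, mod pi) 0.001 then dx -0.0372 dy -0.0010 dz 0.0007 | yaw now 1.963 q6 -0.811 t 7.0 [ 0.5563 -0.126   0.0287]
```

View pics/w4.png

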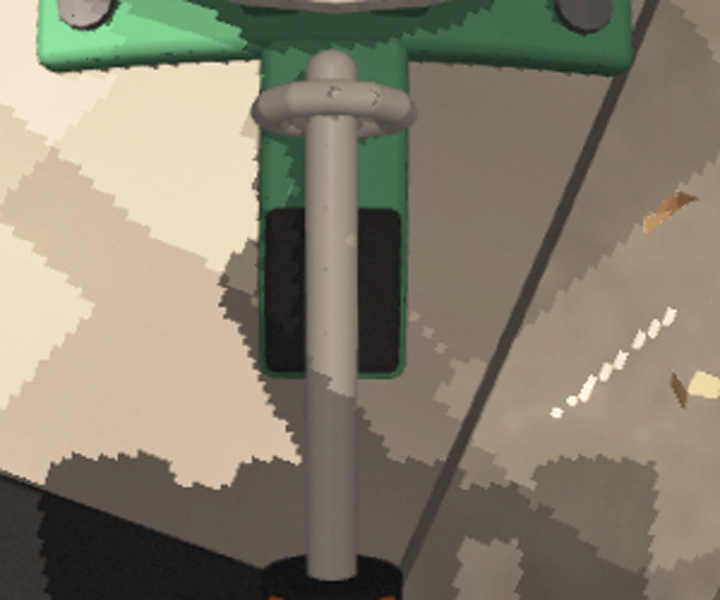

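The rod is through the eye: its centre is at x=331 and the ring's centre at x=334, so it is within 0.5 mm.

Emit:
{"method": "step_hand", "body": {"increments": "0.006,0.0005,0,0 | 0.006,0,0,0 | 0.006,0,0,0 | 0.006,0,0,0 | 0.006,0,0,0 | 0,0,0,0"}}

```text
time: 7.45
position: [0.5444, -0.0976, 0.0284]
tool_rot: [0.556, 0.831, -0.0, -0.001]
ft_force: [0.3, 1.3, -0.4]
grip_width: 0.0234
grip_force: 50.0
```

Emit:
{"method": "step_hand", "body": {"increments": "0.006,0,0,0 | 0.006,0,0,0 | 0.006,0,0,0 | 0.006,0,0,0 | 0.003,0,0,0 | 0,0,0,0 | 0,0,0,0"}}

```text
time: 8.03
position: [0.5354, -0.0739, 0.0286]
tool_rot: [0.556, 0.831, -0.0, 0.0]
ft_force: [0.2, 0.4, -1.4]
grip_width: 0.0238
grip_force: 50.0
```

```bash
python3 - <<'E'
from h import *
o=robot.get_obs(); print(o["ft_force"],o["moment"])
c=robot.camera("wrist"); cv2.imwrite("pics/w5.png",cv2.resize(c["img"][0:330,160:480],None,fx=1.8,fy=1.8,interpolation=cv2.INTER_CUBIC)[:,:,::-1]); np.savez("w5.npz",**c)
need(.5695,-.1608,.028,1.962)
E
```

```text
[ 0.19636458  0.39889161 -1.42522123] [ 0.02081363 -0.15352297 -0.01092565]
turn(min, mod pi) 0.000 then dx -0.0930 dy -0.0017 dz 0.0006 | yaw now 1.962 q6 -0.735 t 8.1 [ 0.5356 -0.0742  0.0286]
```

View pics/w5.png

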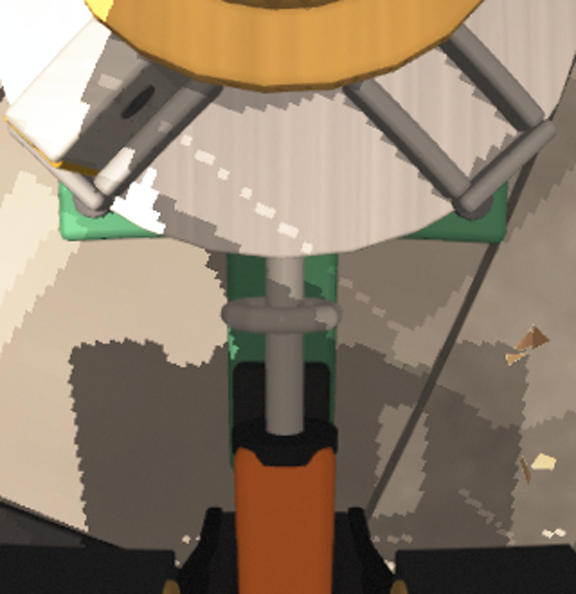

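Emit:
{"method": "step_hand", "body": {"increments": "0,0,0.001,0 | 0,0,0.001,0 | 0,0,0.0007,0 | 0,0,0,0"}}

```text
time: 8.42
position: [0.5353, -0.0742, 0.0256]
tool_rot: [0.556, 0.831, -0.0, -0.0]
ft_force: [0.9, -1.4, -1.7]
grip_width: 0.023
grip_force: 50.0
```

Emit:
{"method": "step_hand", "body": {"increments": "0,0,0,0 | 0,0,0,0 | 0,0,0,0 | 0,0,0,0 | 0,0,0,0", "finger_gap": 0.05}}

```text
time: 8.83
position: [0.5354, -0.0741, 0.026]
tool_rot: [0.556, 0.831, 0.0, 0.0]
ft_force: [0.6, 0.2, -0.0]
grip_width: 0.047
grip_force: 0.0
```

Emit:
{"method": "step_hand", "body": {"increments": "0,0,-0.02,0 | 0,0,-0.03,0 | 0,0,-0.03,0 | 0,0,-0.03,0 | 0,0,-0.03,0 | 0,0,-0.01,0 | 0,0,0,0 | 0,0,0,0"}}

```text
time: 9.5
position: [0.5351, -0.074, 0.1758]
tool_rot: [0.556, 0.831, 0.0, 0.0]
ft_force: [-0.1, 0.8, -0.8]
grip_width: 0.0499
grip_force: 0.0
```

```bash
python3 - <<'E'
from h import *
c=robot.camera("wrist"); cv2.imwrite("pics/w6.png",c["img"][:,:,::-1]); np.savez("w6.npz",**c)
# wing
w=blobs(mask(c["img"],(0,150,80),(6,255,255),(100,0,560,330)))
for a,r,k in w[:3]: print(a,r,plane(c,cv2.boxPoints(r),.123,True)[:,:2].round(4).tolist(),plane(c,[r[0]],.123,True))
need(.480,.0565,.18,.384)
E
```

```text
3242.5 ((318.0, 31.0), (34.0, 102.0), 90.0) [[0.4511, 0.0543], [0.505, 0.0766], [0.5129, 0.057], [0.4593, 0.0349]] [[0.48241358 0.05486576 0.123     ]]
519.0 ((544.8438110351562, 288.99127197265625), (11.276680946350098, 63.6693115234375), 23.749494552612305) [[0.6973, -0.0557], [0.6905, -0.0082], [0.7022, -0.0075], [0.7096, -0.056]] [[ 0.69921996 -0.0314136   0.123     ]]
496.5 ((521.5189819335938, 276.27679443359375), (10.823530197143555, 55.529415130615234), 28.07248878479004) [[0.6684, -0.05], [0.6676, -0.0106], [0.6777, -0.0106], [0.6788, -0.0508]] [[ 0.67272444 -0.0302675   0.123     ]]
turn(min, mod pi) -1.564 then dx 0.0016 dy 0.1411 dz -0.0053 | yaw now 1.962 q6 -0.735 t 9.6 [ 0.5343 -0.0737  0.1747]
```

View pics/w6.png

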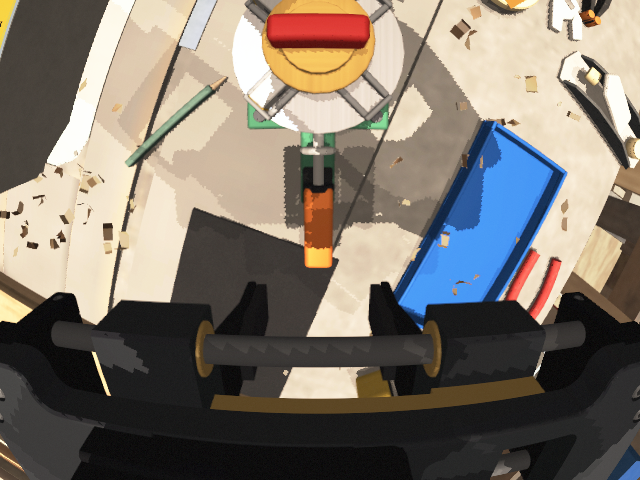

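The bar rests in the eye (317,150) with its handle on the rest and the gripper clear. The wing at (318,31) is square to the tongue.

Emit:
{"method": "step_hand", "body": {"increments": "0,0,0,-0.12 | 0,0,0,-0.12 | 0,0,0,-0.12 | 0,0,0,-0.12 | 0,0,0,-0.12 | 0,0,0,-0.12 | 0,0,0,-0.12 | 0,0,0,-0.12 | 0,0,0,-0.12 | 0,0,0,-0.12 | 0,0,0,-0.12 | 0,0,0,-0.12 | 0,0,0,-0.12 | 0,0,0,-0.008 | 0,0,0,0"}}

```text
time: 10.8
position: [0.5342, -0.0737, 0.1739]
tool_rot: [-0.192, 0.981, 0.001, -0.002]
ft_force: [0.5, -0.7, -0.2]
grip_width: 0.0498
grip_force: 0.0
```

```bash
python3 - <<'E'
from h import *
need(.4807,.0577,.099,.391)
E
```

```text
turn(min, mod pi) -0.006 then dx -0.0006 dy 0.1419 dz 0.0749 | yaw now -2.756 q6 -2.301 t 10.8 [ 0.5342 -0.0737  0.1739]
```

Emit:
{"method": "step_hand", "body": {"increments": "0,0.03,0,-0.006 | 0,0.03,0,0 | 0,0.03,0,0 | 0,0.03,0,0 | -0.0006,0.0219,0,0 | 0,0,0,0 | 0,0,0,0"}}

```text
time: 11.38
position: [0.4807, 0.0581, 0.1753]
tool_rot: [-0.196, 0.981, 0.0, -0.001]
ft_force: [0.5, -0.3, 0.4]
grip_width: 0.0499
grip_force: 0.0
```

```bash
python3 - <<'E'
from h import *
need(.4807,.0577,.099,.391)
c=robot.camera("top"); im=c["img"]; print("bar handle",[plane(c,[b[1][0]],.044)[0].round(4) for b in blobs(mask(im,(8,150,100),(22,255,255),(325,225,375,270)))])
E
```

```text
turn(min, mod pi) 0.004 then dx 0.0002 dy -0.0004 dz 0.0763 | yaw now -2.747 q6 -2.076 t 11.4 [0.4807 0.0581 0.1753]
bar handle [array([ 0.5355, -0.0774,  0.044 ])]
```

Emit:
{"method": "step_hand", "body": {"increments": "0,-0.0004,0.02,0 | 0,0,0.02,0 | 0,0,0.02,0 | 0,0,0.012,0 | 0,0,0.004,0 | 0,0,0,0 | 0,0,0,0"}}

```text
time: 12.02
position: [0.4825, 0.0561, 0.0999]
tool_rot: [-0.195, 0.981, -0.0, 0.0]
ft_force: [0.5, -0.3, 0.4]
grip_width: 0.0499
grip_force: 0.0
```

Emit:
{"method": "step_hand", "body": {"increments": "0,0,0,0 | 0,0,0,0 | 0,0,0,0 | 0,0,0,0 | 0,0,0,0 | 0,0,0,0 | 0,0,0,0", "finger_gap": 0.01, "grip_n": 35}}

```text
time: 12.6
position: [0.4816, 0.0569, 0.1]
tool_rot: [-0.196, 0.981, -0.0, -0.0]
ft_force: [-0.1, -0.1, 1.4]
grip_width: 0.0179
grip_force: 34.7
```

Emit:
{"method": "step_hand", "body": {"increments": "0,0,-0.0006,0.1 | 0,0,-0.0005,0.1 | 0,0,-0.0004,0.1 | 0,0,-0.0004,0.1 | 0,0,-0.0004,0.1 | 0,0,-0.0004,0.1 | 0,0,0,0"}}

```text
time: 13.18
position: [0.4815, 0.057, 0.1024]
tool_rot: [0.103, 0.995, -0.0, -0.0]
ft_force: [0.9, 0.5, -0.8]
grip_width: 0.0182
grip_force: 34.7
```

Emit:
{"method": "step_hand", "body": {"increments": "0,0,-0.0004,0.1 | 0,0,-0.0004,0.1 | 0,0,-0.0004,0.1 | 0,0,-0.0004,0.1 | 0,0,-0.0004,0.1 | 0,0,-0.0004,0.1 | 0,0,-0.0004,0.1 | 0,0,-0.0004,0.1 | 0,0,-0.0004,0.1 | 0,0,-0.0004,0.1 | 0,0,0,0"}}

```text
time: 14.1
position: [0.4811, 0.0569, 0.1064]
tool_rot: [0.567, 0.824, -0.0, -0.001]
ft_force: [-0.1, -0.7, 1.1]
grip_width: 0.0178
grip_force: 34.7
```

```bash
python3 - <<'E'
from h import *
o=robot.get_obs(); print(o["ft_force"],o["moment"])
need(.4807,.0577,.099,.391)
E
```

```text
[-0.10971425 -0.65007954  1.07486147] [ 0.05328258  0.02625286 -0.01883817]
turn(min, mod pi) 1.546 then dx -0.0001 dy -0.0009 dz 0.0074 | yaw now 1.937 q6 -0.479 t 14.1 [0.4811 0.0569 0.1064]
```

Emit:
{"method": "step_hand", "body": {"increments": "0,0,-0.0004,0.1 | 0,0,-0.0004,0.1 | 0,0,-0.0004,0.1 | 0,0,-0.0004,0.1 | 0,0,-0.0004,0.1 | 0,0,-0.0004,0.1 | 0,0,-0.0004,0.1 | 0,0,-0.0004,0.1 | 0,0,-0.0004,0.1 | 0,0,-0.0004,0.1 | 0,0,-0.0004,0.1 | 0,0,-0.0004,0.1 | 0,0,-0.0004,0.1 | 0,0,-0.0004,0.1 | 0,0,-0.0004,0.1 | 0,0,0,0"}}

```text
time: 15.43
position: [0.481, 0.0572, 0.1123]
tool_rot: [0.976, 0.217, -0.001, -0.0]
ft_force: [-1.0, 1.2, -0.8]
grip_width: 0.0177
grip_force: 34.7
```

Emit:
{"method": "step_hand", "body": {"increments": "0,0,-0.0004,0.1 | 0,0,-0.0004,0.1 | 0,0,-0.0004,0.1 | 0,0,-0.0004,0.1 | 0,0,-0.0004,0.1 | 0,0,-0.0004,0.1 | 0,0,-0.0004,0.1 | 0,0,-0.0004,0.1 | 0,0,-0.0004,0.1 | 0,0,-0.0004,0.1 | 0,0,-0.0004,0.1 | 0,0,-0.0004,0.1 | 0,0,-0.0004,0.1 | 0,0,-0.0004,0.1 | 0,0,-0.0004,0.1 | 0,0,0,0"}}

```text
time: 16.77
position: [0.4812, 0.0572, 0.1183]
tool_rot: [0.863, -0.506, -0.001, -0.0]
ft_force: [-1.2, 1.3, -2.0]
grip_width: 0.0182
grip_force: 34.7
```

```bash
python3 - <<'E'
from h import *
o=robot.get_obs(); print(o["ft_force"],o["moment"])
need(.4807,.0577,.099,.391)
c=robot.camera("top"); im=c["img"]; print("bar handle",[plane(c,[b[1][0]],.044)[0].round(4) for b in blobs(mask(im,(8,150,100),(22,255,255),(325,225,375,270)))])
E
```

```text
[-1.17834009  1.26340421 -1.97023938] [ 0.46469745  0.13164533 -0.05427092]
turn(min, mod pi) -1.452 then dx -0.0003 dy -0.0007 dz 0.0193 | yaw now -1.061 q6 2.518 t 16.8 [0.4812 0.0572 0.1183]
bar handle [array([ 0.5355, -0.0778,  0.044 ])]
```

Emit:
{"method": "step_hand", "body": {"increments": "0,0,-0.0004,0.1 | 0,0,-0.0004,0.1 | 0,0,-0.0004,0.07 | 0,0,0,0"}}

```text
time: 17.15
position: [0.4812, 0.0571, 0.1196]
tool_rot: [0.787, -0.617, -0.001, 0.0]
ft_force: [-1.2, 1.5, -1.8]
grip_width: 0.0177
grip_force: 34.7
```

Emit:
{"method": "step_hand", "body": {"increments": "0,0,-0.002,0 | 0,0,-0.002,0 | 0,0,0,0 | 0,0,0,0"}}

```text
time: 17.48
position: [0.4817, 0.057, 0.124]
tool_rot: [0.786, -0.618, 0.0, -0.0]
ft_force: [-0.7, 2.6, 0.4]
grip_width: 0.0181
grip_force: 34.7
```

Emit:
{"method": "step_hand", "body": {"increments": "0,0,-0.004,0 | 0,0,-0.006,0 | 0,0,-0.01,0 | 0,0,0,0 | 0,0,0,0 | 0,0,-0.02,0 | 0,0,-0.02,0 | 0,0,-0.01,0 | 0,0,0,0 | 0,0,0,0"}}

```text
time: 18.32
position: [0.4819, 0.0567, 0.1938]
tool_rot: [0.786, -0.619, 0.001, -0.0]
ft_force: [-0.2, -0.7, -1.7]
grip_width: 0.018
grip_force: 34.7
```

```bash
python3 - <<'E'
from h import *
o=robot.get_obs(); print(o["ft_force"])
need(.53,-.18,.21,.391)
c=robot.camera("top"); im=c["img"]; print("bar handle",[plane(c,[b[1][0]],.044)[0].round(4) for b in blobs(mask(im,(8,150,100),(22,255,255),(325,225,375,270)))])
cv2.imwrite("pics/t2.png",cv2.resize(im[150:330,220:460],None,fx=3,fy=3)[:,:,::-1])
E
```

```text
[-0.19361415 -0.72302229 -1.7387254 ]
turn(min, mod pi) 1.416 then dx 0.0457 dy -0.2371 dz -0.0162 | yaw now -1.334 q6 2.791 t 18.3 [0.4819 0.0567 0.1938]
bar handle [array([ 0.5356, -0.0775,  0.044 ])]
```

View pics/t2.png

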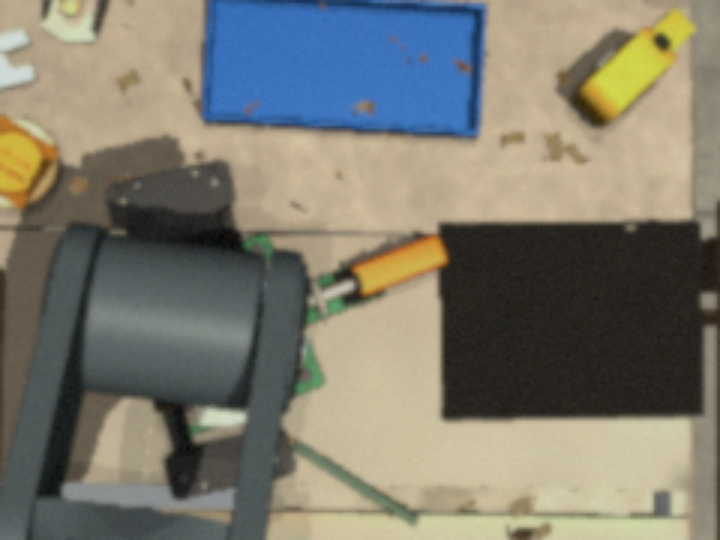

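The nut is in the gripper with the bar still in place: the handle is at crop (400,265) and has not moved. Next, the nut goes to the mat.

Emit:
{"method": "step_hand", "body": {"increments": "0.02,0.002,0,0 | 0.03,0.003,0,0 | 0.03,0.003,0,0 | 0.03,0.003,0,0 | 0.03,0.003,0,0 | 0.03,0.003,0,0 | 0.03,0.003,0,0 | 0.03,0.003,0,0 | 0.03,0.003,0,0 | 0.03,0.003,0,0 | 0.023,0.002,0,0 | 0,0,0,0 | 0,0,0,0"}}

```text
time: 19.45
position: [0.5241, -0.2556, 0.1919]
tool_rot: [0.785, -0.62, -0.002, -0.0]
ft_force: [-0.7, -0.1, -1.7]
grip_width: 0.0178
grip_force: 34.7
```

```bash
python3 - <<'E'
from h import *
o=robot.get_obs(); print(o["ft_force"],o["grip_width"])
need(.525,-.255,.046,-1.334)
E
```

```text
[-0.65303933 -0.07370705 -1.73119968] 0.01780387342491815
turn(min, mod pi) -0.003 then dx -0.0004 dy -0.0010 dz 0.1459 | yaw now -1.337 q6 2.262 t 19.4 [ 0.5241 -0.2556  0.1919]
```

Emit:
{"method": "step_hand", "body": {"increments": "0,0,0.03,0 | 0,0,0.03,0 | 0,0,0.03,0 | 0,0,0.025,0 | 0,0,0.015,0 | 0,0,0.008,0 | 0,0,0.004,0 | 0,0,0,0 | 0,0,0.0015,0 | 0,0,0.001,0 | 0,0,0,0 | 0,0,0,0"}}

```text
time: 20.45
position: [0.5254, -0.255, 0.0501]
tool_rot: [0.786, -0.619, 0.001, -0.0]
ft_force: [0.8, -0.2, -1.5]
grip_width: 0.0177
grip_force: 34.7
```

Emit:
{"method": "step_hand", "body": {"increments": "0,0,0,0 | 0,0,0,0 | 0,0,0,0 | 0,0,0,0 | 0,0,0,0 | 0,0,-0.005,0 | 0,0,-0.02,0 | 0,0,-0.04,0 | 0,0,-0.04,0 | 0,0,-0.04,0 | 0,0,-0.03,0 | 0,0,-0.03,0 | 0,0,0,0 | 0,0,0,0", "finger_gap": 0.05}}

```text
time: 21.62
position: [0.5258, -0.2553, 0.2568]
tool_rot: [0.786, -0.619, 0.003, -0.0]
ft_force: [-0.1, 0.8, -1.3]
grip_width: 0.0501
grip_force: 0.0
```

```bash
python3 - <<'E'
from h import *
c=robot.camera("top"); im=c["img"]
for n,roi,z in(("nut",(370,222,456,292),.067),):
    for a,r,k in blobs(mask(im,(0,150,80),(6,255,255),roi)): print(n,a,plane(c,[r[0]],z))
need(.481,.0577,.20,.391)
E
```

```text
nut 141.0 [[ 0.52647068 -0.25552944  0.067     ]]
turn(min, mod pi) 1.416 then dx -0.0786 dy 0.3053 dz 0.0547 | yaw now -1.334 q6 2.262 t 21.7 [ 0.5247 -0.2545  0.2547]
```

Emit:
{"method": "step_hand", "body": {"increments": "0,0,0,-0.12 | 0,0,0,-0.12 | 0,0,0,-0.12 | 0,0,0,-0.12 | 0,0,0,-0.12 | 0,0,0,-0.12 | 0,0,0,-0.12 | 0,0,0,-0.12 | 0,0,0,-0.12 | 0,0,0,-0.12 | 0,0,0,-0.12 | 0,0,0,-0.12 | 0,0,0,-0.12 | 0,0,0,-0.12 | 0,0,0,0"}}

```text
time: 22.92
position: [0.5237, -0.2538, 0.2518]
tool_rot: [0.985, 0.173, -0.002, -0.002]
ft_force: [0.6, 0.2, -0.4]
grip_width: 0.05
grip_force: 0.0
```

```bash
python3 - <<'E'
from h import *
need(.42,.035,.25,.346)
E
```

```text
turn(min, mod pi) 0.002 then dx 0.0004 dy -0.3068 dz 0.0018 | yaw now 0.348 q6 0.580 t 22.9 [ 0.5237 -0.2538  0.2518]
```

Emit:
{"method": "step_hand", "body": {"increments": "0,-0.035,0,0 | 0,-0.035,0,0 | 0,-0.035,0,0 | 0,-0.035,0,0 | 0,-0.035,0,0 | 0,-0.035,0,0 | 0,-0.035,0,0 | 0,-0.035,0,0 | 0,-0.027,0,0 | 0,0,0,0 | 0,0,0,0"}}

```text
time: 23.83
position: [0.4196, 0.0353, 0.2534]
tool_rot: [0.985, 0.172, -0.001, -0.0]
ft_force: [0.4, -0.5, 0.5]
grip_width: 0.0498
grip_force: 0.0
```

```bash
python3 - <<'E'
from h import *
c=robot.camera("wrist"); cv2.imwrite("pics/w7.png",c["img"][:,:,::-1]); np.savez("w7.npz",**c); print(c["xyz"])
print(proj(c,[[.481,.0577,.0915]],True))
E
```

```text
[0.4993004  0.06422005 0.41556742]
[[317.65704909 145.8018514 ]]
```

View pics/w7.png

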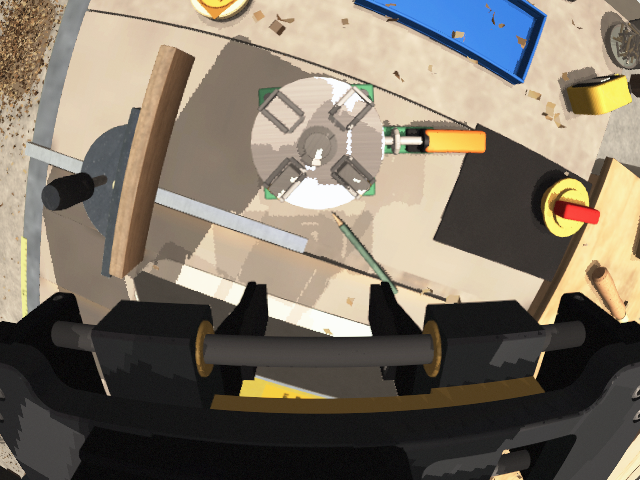

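The nut stands on the mat at (567,207), the bar is still in, and the stud is at (317,146). I'll zoom in on the disc.

```bash
python3 - <<'E'
from h import *
im=np.load("w7.npz")["img"]; cv2.imwrite("pics/w7z.png",cv2.resize(im[70:220,240:400],None,fx=3.75,fy=3.75,interpolation=cv2.INTER_CUBIC)[:,:,::-1])
E
```

```text
(no output)
```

View pics/w7z.png

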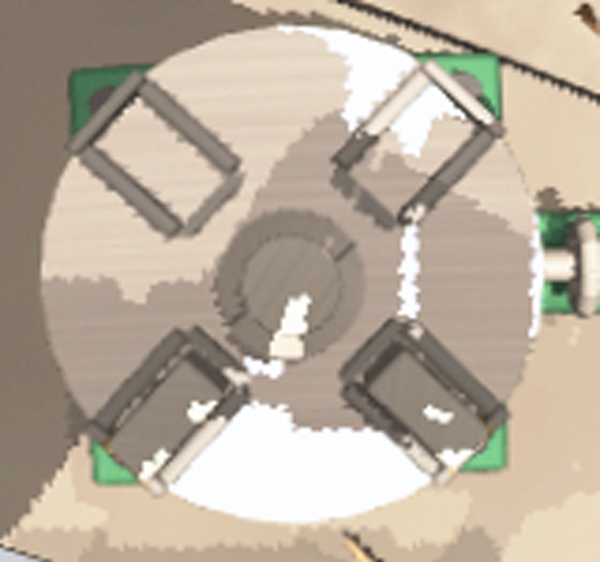

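Crop: knives stand in the lower-left (170,412) and lower-right (425,400) pockets. The upper-left (158,156) and upper-right (414,146) pockets are empty, with bare disc showing inside. So there are two knives.

```bash
python3 - <<'E'
from h import *
c=dict(np.load("w7.npz")); f=lambda p:[(x/3.75+240-.4,y/3.75+70-.4) for x,y in p]
ax=np.array([.481,.0577])
S=plane(c,f([(290,283)]),.0915,True)[0][:2]; print("stud",S)
for n,p in(("TL",[(140,75),(72,148),(180,232),(240,170)]),("TR",[(425,65),(500,130),(395,225),(335,165)])):
    P=plane(c,f(p),.062,True)[:,:2]; m=P.mean(0); v=m-S; print(n,m,np.hypot(*v),np.arctan2(v[1],v[0])-.389, "opp",np.arctan2(-v[1],-v[0]))
for n,p in(("BL",[(205,350),(238,388),(150,478),(105,430)]),("BR",[(397,345),(497,425),(440,475),(355,390)])):
    P=plane(c,f(p),.08,True)[:,:2]; m=P.mean(0); v=m-S; print(n,m,np.hypot(*v),np.arctan2(v[1],v[0])-.389,np.arctan2(v[1],v[0]), P.round(3).tolist())
E
```

```text
stud [0.48139257 0.05850685]
TL [0.49926833 0.10013058] 0.04529986585052267 0.7761534507448935 opp -1.9764392028448996
TR [0.52331629 0.04086207] 0.04548556029115765 -0.787374153120642 opp 2.743218500469151
BL [0.44181666 0.07420618] 0.04257607550866033 2.3749437489570946 2.7639437489570944 [[0.459, 0.072], [0.453, 0.061], [0.424, 0.074], [0.432, 0.089]]
BR [0.46301765 0.01761947] 0.04482649970103557 -2.382153949937771 -1.993153949937771 [[0.475, 0.029], [0.466, -0.001], [0.449, 0.008], [0.462, 0.035]]
```

Emit:
{"method": "step_hand", "body": {"increments": "0,0,0,-0.117 | 0,0,0,-0.117 | 0,0,0,-0.117 | 0,0,0,-0.117 | 0,0,0,-0.117 | 0,0,0,-0.117 | 0,0,0,-0.117 | 0,0,0,0 | 0,0,0,0", "finger_gap": 0.04}}

```text
time: 24.63
position: [0.4214, 0.033, 0.2539]
tool_rot: [0.837, 0.548, -0.0, -0.0]
ft_force: [0.6, 0.2, 0.5]
grip_width: 0.0398
grip_force: 0.0
```

```bash
python3 - <<'E'
from h import *
need(.4634,.0165,.066,1.167)
E
```

```text
turn(min, mod pi) -0.008 then dx 0.0013 dy 0.0451 dz 0.1879 | yaw now 1.159 q6 0.224 t 24.6 [0.4214 0.033  0.2539]
```

Emit:
{"method": "step_hand", "body": {"increments": "0,0,0,-0.008 | 0.0013,0.0225,0,0 | 0,0.0226,0.02,0 | 0,0,0.035,0 | 0,0,0.035,0 | 0,0,0.035,0 | 0,0,0.025,0 | 0,0,0,0 | 0,0,0,0"}}

```text
time: 25.38
position: [0.4623, 0.0178, 0.1034]
tool_rot: [0.833, 0.553, -0.001, -0.001]
ft_force: [-0.5, -0.1, 0.2]
grip_width: 0.0404
grip_force: 0.0
```

```bash
python3 - <<'E'
from h import *
need(.4634,.0165,.066,1.167)
E
```

```text
turn(min, mod pi) 0.004 then dx -0.0007 dy 0.0015 dz 0.0374 | yaw now 1.171 q6 0.196 t 25.4 [0.4623 0.0178 0.1034]
```

Emit:
{"method": "step_hand", "body": {"increments": "-0.0005,0.0007,0.015,0 | 0,0,0.012,0 | 0,0,0.007,0 | 0,0,0.0034,0 | 0,0,0,0 | 0,0,0,0"}}

```text
time: 25.88
position: [0.4641, 0.017, 0.0678]
tool_rot: [0.833, 0.553, 0.001, 0.001]
ft_force: [0.1, 0.2, 0.3]
grip_width: 0.04
grip_force: 0.0
```

Emit:
{"method": "step_hand", "body": {"increments": "0,0,0,0 | 0,0,0,0 | 0,0,0,0 | 0,0,0,0 | 0,0,0,0 | 0,0,0,0 | 0,0,0,0", "finger_gap": 0.005, "grip_n": 30}}

```text
time: 26.47
position: [0.4635, 0.0171, 0.067]
tool_rot: [0.833, 0.553, 0.0, 0.0]
ft_force: [-0.6, -0.4, 1.0]
grip_width: 0.0136
grip_force: 30.0
```

Emit:
{"method": "step_hand", "body": {"increments": "0,0,-0.005,0 | 0,0,-0.01,0 | 0,0,-0.01,0 | 0,0,-0.02,0 | 0,0,-0.03,0 | 0,0,-0.02,0 | 0,0,0,0 | 0,0,0,0"}}

```text
time: 27.13
position: [0.4639, 0.017, 0.1628]
tool_rot: [0.833, 0.553, 0.001, 0.001]
ft_force: [-0.7, -0.5, -1.0]
grip_width: 0.0135
grip_force: 30.0
```

```bash
python3 - <<'E'
from h import *
need(.685,-.06,.16,1.167)
E
```

```text
turn(min, mod pi) 0.006 then dx 0.0160 dy 0.2336 dz 0.0028 | yaw now 1.173 q6 0.193 t 27.1 [0.4639 0.017  0.1628]
```

Emit:
{"method": "step_hand", "body": {"increments": "0.002,0.03,0,0 | 0.002,0.03,0,0 | 0.002,0.03,0,0 | 0.002,0.03,0,0 | 0.002,0.03,0,0 | 0.002,0.03,0,0 | 0.002,0.03,0,0 | 0.002,0.0236,0,0 | 0,0,0.03,0 | 0,0,0.03,0 | 0,0,0.03,0 | 0,0,0.025,0 | 0,0,0.015,0 | 0,0,0.006,0 | 0,0,0,0 | 0,0,0,0"}}

```text
time: 28.47
position: [0.6854, -0.0588, 0.026]
tool_rot: [0.833, 0.553, 0.0, 0.0]
ft_force: [1.3, -0.0, -0.6]
grip_width: 0.014
grip_force: 30.0
```

```bash
python3 - <<'E'
from h import *
o=robot.get_obs();print(o["ft_force"],o["grip_width"]);need(.685,-.06,.022,1.167)
E
```

```text
[ 1.33611727e+00 -1.08975235e-03 -5.55941866e-01] 0.013998665692040882
turn(min, mod pi) 0.006 then dx -0.0013 dy 0.0001 dz 0.0040 | yaw now 1.173 q6 0.150 t 28.5 [ 0.6854 -0.0588  0.026 ]
```

Lower a little more, release, rise, and turn for the second knife.

Emit:
{"method": "step_hand", "body": {"increments": "0,0,0.003,0 | 0,0,0.001,0 | 0,0,0,0"}}

```text
time: 28.72
position: [0.6856, -0.0588, 0.0231]
tool_rot: [0.833, 0.553, 0.001, 0.001]
ft_force: [-0.6, 0.3, -0.1]
grip_width: 0.0139
grip_force: 30.0
```

Emit:
{"method": "step_hand", "body": {"increments": "0,0,0,0 | 0,0,0,0 | 0,0,0,0 | 0,0,-0.005,0 | 0,0,-0.02,0 | 0,0,-0.04,0 | 0,0,-0.04,0 | 0,0,-0.04,0 | 0,0,0,0", "finger_gap": 0.035}}

```text
time: 29.47
position: [0.6909, -0.0599, 0.1774]
tool_rot: [0.833, 0.553, 0.006, 0.007]
ft_force: [1.1, -0.7, 0.7]
grip_width: 0.0349
grip_force: 0.0
```

Emit:
{"method": "step_hand", "body": {"increments": "0,0,0,0.12 | 0,0,0,0.12 | 0,0,0,0.12 | 0,0,0,0.12 | 0,0,0,0.12 | 0,0,0,0.12 | 0,0,0,0.12 | 0,0,0,0.12 | 0,0,0,0.12 | 0,0,0,0.12 | 0,0,0,0.12 | 0,0,0,0.12 | 0,0,0,0.12 | 0,0,0,0.012 | 0,0,0,0"}}

```text
time: 30.72
position: [0.6849, -0.0587, 0.1671]
tool_rot: [0.98, -0.197, 0.0, -0.0]
ft_force: [-0.5, 0.0, 0.4]
grip_width: 0.0346
grip_force: 0.0
```

```bash
python3 - <<'E'
from h import *
need(.4394,.0760,.11,-.399)
E
```

```text
turn(min, mod pi) 0.002 then dx -0.2786 dy -0.0287 dz 0.0571 | yaw now -0.397 q6 1.720 t 30.7 [ 0.6849 -0.0587  0.1671]
```

Emit:
{"method": "step_hand", "body": {"increments": "-0.035,-0.0036,0,0 | -0.035,-0.0036,0,0 | -0.035,-0.0036,0,0 | -0.035,-0.0036,0,0 | -0.035,-0.0036,0,0 | -0.035,-0.0036,0,0 | -0.035,-0.0036,0,0 | -0.0336,-0.0035,0,0 | 0,0,0.03,0 | 0,0,0.027,0 | 0,0,0,0 | 0,0,0,0", "finger_gap": 0.04}}

```text
time: 31.72
position: [0.4388, 0.0762, 0.1095]
tool_rot: [0.98, -0.197, -0.001, 0.0]
ft_force: [0.7, -0.3, -0.5]
grip_width: 0.04
grip_force: 0.0
```

```bash
python3 - <<'E'
from h import *
need(.4394,.0760,.066,-.399)
E
```

```text
turn(min, mod pi) 0.002 then dx 0.0006 dy -0.0001 dz 0.0435 | yaw now -0.397 q6 1.888 t 31.7 [0.4388 0.0762 0.1095]
```

Emit:
{"method": "step_hand", "body": {"increments": "0,0,0.015,0 | 0,0,0.015,0 | 0,0,0.01,0 | 0,0,0.0035,0 | 0,0,0,0 | 0,0,0,0"}}

```text
time: 32.22
position: [0.4405, 0.0759, 0.0672]
tool_rot: [0.98, -0.198, 0.001, -0.0]
ft_force: [-0.8, -0.5, 1.0]
grip_width: 0.0402
grip_force: 0.0
```

Emit:
{"method": "step_hand", "body": {"increments": "0,0,0,0 | 0,0,0,0 | 0,0,0,0 | 0,0,0,0 | 0,0,0,0 | 0,0,0,0 | 0,0,0,0", "finger_gap": 0.005, "grip_n": 30}}

```text
time: 32.8
position: [0.4395, 0.0761, 0.0666]
tool_rot: [0.98, -0.198, 0.0, -0.0]
ft_force: [-0.8, 0.2, 2.7]
grip_width: 0.0134
grip_force: 30.0
```

Emit:
{"method": "step_hand", "body": {"increments": "0,0,-0.005,0 | 0,0,-0.01,0 | 0,0,-0.01,0 | 0,0,-0.02,0 | 0,0,-0.03,0 | 0,0,-0.02,0 | 0,0,0,0 | 0,0,0,0"}}

```text
time: 33.47
position: [0.4399, 0.0761, 0.1623]
tool_rot: [0.98, -0.198, 0.001, -0.0]
ft_force: [-0.9, 0.3, -1.2]
grip_width: 0.0138
grip_force: 30.0
```

```bash
python3 - <<'E'
from h import *
need(.69,.01,.16,-.399)
E
```

```text
turn(min, mod pi) -0.000 then dx 0.2561 dy -0.0363 dz 0.0023 | yaw now -0.399 q6 1.890 t 33.5 [0.4399 0.0761 0.1623]
```

Emit:
{"method": "step_hand", "body": {"increments": "0.032,-0.0045,0,0 | 0.032,-0.0045,0,0 | 0.032,-0.0045,0,0 | 0.032,-0.0045,0,0 | 0.032,-0.0045,0,0 | 0.032,-0.0045,0,0 | 0.032,-0.0045,0,0 | 0.032,-0.0048,0,0 | 0,0,0,0 | 0,0,0.03,0 | 0,0,0.03,0 | 0,0,0.03,0 | 0,0,0.025,0 | 0,0,0.015,0 | 0,0,0.008,0 | 0,0,0.001,0 | 0,0,0,0 | 0,0,0,0"}}

```text
time: 34.97
position: [0.6905, 0.0099, 0.0235]
tool_rot: [0.98, -0.198, 0.001, -0.0]
ft_force: [0.5, -0.3, -0.7]
grip_width: 0.0137
grip_force: 30.0
```

```bash
python3 - <<'E'
from h import *
o=robot.get_obs();print(o["ft_force"],o["grip_width"]);need(.69,.01,.022,-.4)
E
```

```text
[ 0.48072836 -0.27604523 -0.72090309] 0.0136847672830887
turn(min, mod pi) 0.001 then dx -0.0005 dy 0.0001 dz 0.0015 | yaw now -0.399 q6 1.823 t 35.0 [0.6905 0.0099 0.0235]
```

Emit:
{"method": "step_hand", "body": {"increments": "0,0,0,0 | 0,0,0,0 | 0,0,0,0 | 0,0,-0.005,0 | 0,0,-0.02,0 | 0,0,-0.04,0 | 0,0,-0.04,0 | 0,0,-0.04,0 | 0,0,0,0", "finger_gap": 0.035}}

```text
time: 35.72
position: [0.6955, 0.0094, 0.1782]
tool_rot: [0.98, -0.198, 0.01, -0.001]
ft_force: [1.5, -0.1, 1.2]
grip_width: 0.0351
grip_force: 0.0
```

Emit:
{"method": "step_hand", "body": {"increments": "0,0,0,-0.12 | 0,0,0,-0.12 | 0,0,0,-0.12 | 0,0,0,-0.12 | 0,0,0,-0.12 | 0,0,0,-0.12 | 0,0,0,-0.12 | 0,0,0,-0.12 | 0,0,0,-0.12 | 0,0,0,-0.12 | 0,0,0,-0.12 | 0,0,0,-0.12 | 0,0,0,-0.12 | 0,0,0,-0.12 | 0,0,0,-0.12 | 0,0,0,-0.12 | 0,0,0,-0.12 | 0,0,0,-0.12 | 0,0,0,-0.12 | 0,0,0,-0.081", "finger_gap": 0.05}}

```text
time: 37.38
position: [0.6894, 0.01, 0.1678]
tool_rot: [0.554, 0.832, 0.0, 0.0]
ft_force: [-1.1, -0.4, 0.1]
grip_width: 0.0498
grip_force: 0.0
```

```bash
python3 - <<'E'
from h import *
need(.5365,-.0765,.13,1.962)
E
```

```text
turn(min, mod pi) 0.005 then dx -0.0217 dy -0.1743 dz 0.0378 | yaw now 1.967 q6 -0.544 t 37.4 [0.6894 0.01   0.1678]
```

Emit:
{"method": "step_hand", "body": {"increments": "-0.01,-0.029,0,0 | -0.01,-0.029,0,0 | -0.01,-0.029,0,0 | -0.01,-0.029,0,0 | -0.01,-0.029,0,0 | -0.01,-0.0293,0,0 | 0,0,0,0 | 0,0,0,0"}}

```text
time: 38.05
position: [0.5504, -0.1129, 0.168]
tool_rot: [0.557, 0.83, 0.0, 0.0]
ft_force: [-0.2, 0.1, 0.5]
grip_width: 0.0498
grip_force: 0.0
```

```bash
python3 - <<'E'
from h import *
c=robot.camera("wrist"); cv2.imwrite("pics/w8.png",c["img"][:,:,::-1])
for a,r,k in blobs(mask(c["img"],(8,150,100),(22,255,255),(250,130,400,300)))[:2]: print(a,r,plane(c,cv2.boxPoints(r),.04,True)[:,:2].round(4).tolist(),plane(c,[r[0]],.044,True))
need(.5365,-.0765,.026,1.962)
E
```

```text
2194.5 ((318.5, 179.5), (85.0, 31.0), 90.0) [[0.5121, -0.0485], [0.5343, -0.0394], [0.5607, -0.1024], [0.5375, -0.1119]] [[ 0.53570028 -0.07447953  0.044     ]]
turn(min, mod pi) -0.002 then dx 0.0389 dy -0.0002 dz 0.1421 | yaw now 1.960 q6 -0.790 t 38.1 [ 0.5515 -0.1123  0.1681]
```

View pics/w8.png

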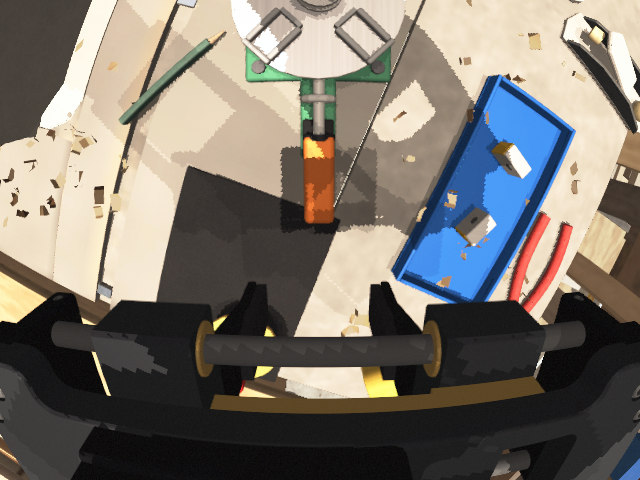

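Both knives are in the tray, at (511,160) and (475,227). The bar is undisturbed at (318,180). Now to pull it out.

Emit:
{"method": "step_hand", "body": {"increments": "0.02,-0.0002,0,0 | 0.0205,-0.0003,0,0 | 0,0,0.03,0 | 0,0,0.035,0 | 0,0,0.035,0 | 0,0,0.025,0 | 0,0,0.012,0 | 0,0,0.004,0 | 0,0,0.001,0 | 0,0,0,0 | 0,0,0,0", "finger_gap": 0.05}}

```text
time: 39.02
position: [0.5365, -0.0746, 0.0264]
tool_rot: [0.556, 0.831, 0.0, 0.001]
ft_force: [-0.0, -0.1, 0.2]
grip_width: 0.0501
grip_force: 0.0
```

Emit:
{"method": "step_hand", "body": {"increments": "0,0,0,0 | 0,0,0,0 | 0,0,0,0 | 0,0,0,0 | 0,0,0,0 | 0,0,0,0 | 0,0,0,0", "finger_gap": 0.015, "grip_n": 50}}

```text
time: 39.6
position: [0.5354, -0.0747, 0.0257]
tool_rot: [0.556, 0.831, 0.0, 0.0]
ft_force: [-0.1, 0.1, 1.4]
grip_width: 0.0236
grip_force: 50.0
```

Emit:
{"method": "step_hand", "body": {"increments": "0,0,-0.001,0 | -0.004,0,-0.001,0 | -0.006,0,0,0 | -0.008,0,0,0 | -0.01,0,0,0 | -0.01,0,0,0 | -0.01,0,0,0 | -0.01,0,0,0 | -0.01,0,0,0 | -0.01,0,0,0 | -0.01,0,0,0 | -0.01,0,0,0 | -0.006,0,0,0 | 0,0,0,0 | 0,0,0,0"}}

```text
time: 40.85
position: [0.5747, -0.1709, 0.0273]
tool_rot: [0.556, 0.831, 0.0, -0.0]
ft_force: [0.1, 0.6, -1.5]
grip_width: 0.0234
grip_force: 50.0
```

```bash
python3 - <<'E'
from h import *
c=robot.camera("wrist"); cv2.imwrite("pics/w9.png",c["img"][:,:,::-1])
need(.462,-.245,.08,1.664)
E
```

```text
turn(min, mod pi) 0.298 then dx -0.0638 dy -0.1188 dz -0.0528 | yaw now 1.962 q6 -0.866 t 40.9 [ 0.5744 -0.1704  0.0272]
```

View pics/w9.png

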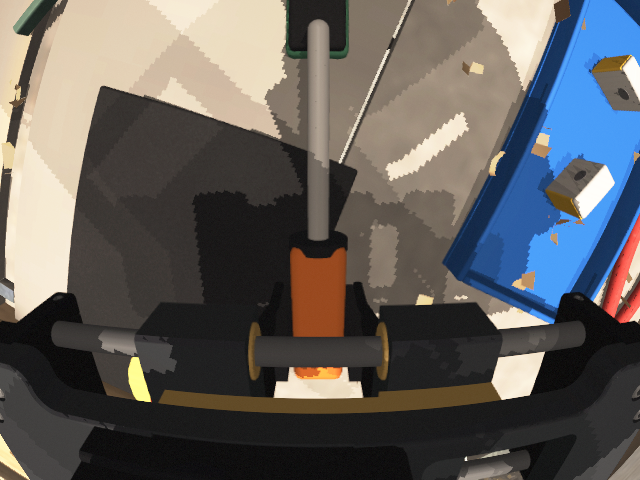

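The bar is clear of the eye and held straight, with the tip at (318,30). Now I'll lift it, turn it and lay it on the mat beside the nut.

Emit:
{"method": "step_hand", "body": {"increments": "0,0,-0.025,0 | 0,0,-0.025,0 | 0,0,-0.025,0 | 0,0,0,0.1 | 0,0,0,0.1 | 0,0,0,0.098 | 0,0,0,0"}}

```text
time: 41.48
position: [0.5743, -0.1698, 0.1025]
tool_rot: [0.674, 0.739, -0.0, -0.0]
ft_force: [0.7, 0.8, -1.7]
grip_width: 0.0235
grip_force: 50.0
```

```bash
python3 - <<'E'
from h import *
need(.460,-.19,.011,1.664)
E
```

```text
turn(min, mod pi) -0.001 then dx -0.0095 dy -0.1157 dz 0.0915 | yaw now 1.663 q6 -0.566 t 41.5 [ 0.5743 -0.1698  0.1025]
```

Emit:
{"method": "step_hand", "body": {"increments": "-0.0025,-0.029,0,0 | -0.0025,-0.029,0,0 | -0.0025,-0.029,0,0 | -0.002,-0.0287,0,0 | 0,0,0,0 | 0,0,0.025,0 | 0,0,0.025,0 | 0,0,0.02,0 | 0,0,0.01,0 | 0,0,0.006,0 | 0,0,0.003,0 | 0,0,0,0 | 0,0,0,0"}}

```text
time: 42.57
position: [0.4611, -0.1912, 0.0139]
tool_rot: [0.673, 0.739, 0.0, 0.001]
ft_force: [0.3, -0.3, -1.0]
grip_width: 0.0232
grip_force: 50.0
```

```bash
python3 - <<'E'
from h import *
o=robot.get_obs(); print(o["ft_force"]); need(.460,-.19,.0095,1.664)
E
```

```text
[ 0.34304389 -0.29612088 -1.04881869]
turn(min, mod pi) 0.000 then dx 0.0013 dy -0.0010 dz 0.0044 | yaw now 1.664 q6 -0.711 t 42.6 [ 0.4611 -0.1912  0.0139]
```

Emit:
{"method": "step_hand", "body": {"increments": "0,0,0.002,0 | 0,0,0.0015,0 | 0,0,0,0 | 0,0,0,0"}}

```text
time: 42.9
position: [0.4607, -0.1911, 0.0102]
tool_rot: [0.673, 0.739, 0.0, 0.0]
ft_force: [-0.8, -0.8, -2.6]
grip_width: 0.0238
grip_force: 50.0
```

Emit:
{"method": "step_hand", "body": {"increments": "0,0,0,0 | 0,0,0,0 | 0,0,0,0 | 0,0,0,0 | 0,0,-0.005,0 | 0,0,-0.02,0 | 0,0,-0.04,0 | 0,0,-0.04,0 | 0,0,-0.04,0 | 0,0,-0.03,0", "finger_gap": 0.04}}

```text
time: 43.73
position: [0.461, -0.1912, 0.1882]
tool_rot: [0.673, 0.739, 0.0, 0.002]
ft_force: [0.3, -0.3, -0.3]
grip_width: 0.0402
grip_force: 0.0
```

Emit:
{"method": "step_hand", "body": {"increments": "-0.035,0.02,-0.02,0 | -0.035,0.02,-0.02,0 | -0.035,0,-0.02,0 | -0.035,0,0,0 | -0.035,0,0,0 | -0.035,0,0,0 | 0,0,0,0 | 0,0,0,0 | 0,0,0,0 | 0,0,0,0"}}

```text
time: 44.57
position: [0.516, -0.3898, 0.2417]
tool_rot: [0.673, 0.739, 0.0, -0.001]
ft_force: [-0.1, -0.3, -0.1]
grip_width: 0.0401
grip_force: 0.0
```

```bash
python3 - <<'E'
from h import *
c=robot.camera("top"); cv2.imwrite("pics/t3.png",cv2.resize(c["img"][120:340,190:470],None,fx=2.6,fy=2.6)[:,:,::-1])
im=c["img"]
for n,lo,hi,roi,z in(("handle",(8,150,100),(22,255,255),(366,222,456,294),.028),("wing",(0,150,80),(6,255,255),(366,222,456,294),.067)):
    for a,r,k in blobs(mask(im,lo,hi,roi))[:1]: print(n,a,plane(c,[r[0]],z).round(4))
E
```

```text
handle 302.5 [[ 0.4599 -0.1949  0.028 ]]
wing 167.5 [[ 0.5263 -0.2558  0.067 ]]
```

View pics/t3.png

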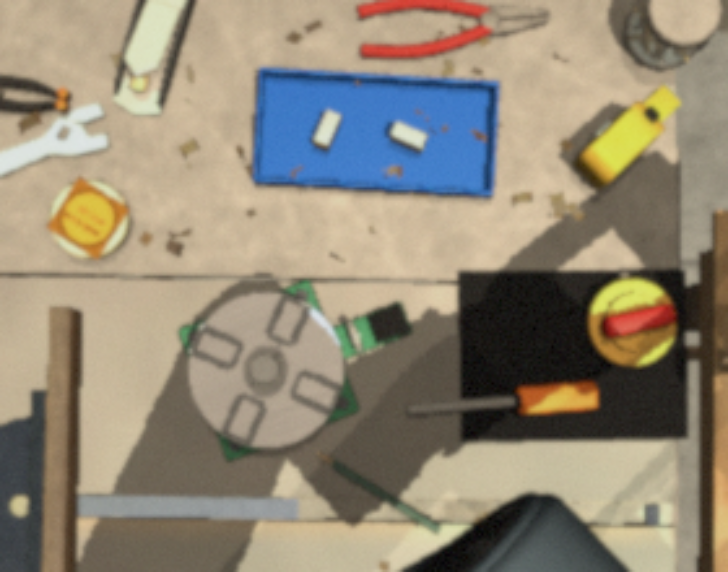

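Both knives are in the tray at (327,128) and (408,135). The nut is on the mat at (633,320) and the bar at (558,398). All four pockets are empty and the bystanders haven't moved.

```bash
python3 -c "
from rig import robot
print(robot.hand_in())"
```

```text
the job is handed in; nothing more can be done
None
```

I handed the job in at about 45 s of robot time: both knives (two pockets were empty at the start) are in the blue tray, and the nut and lock bar are on the mat. The nut came off with the bar still in, and the last picture shows the tape measure, tin and pencil where they were; the hand-in gave no verdict.

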